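Emboss the round valve tag under the sink

TASK

Emboss the round aluminium valve tag: take the hand die with the round foot (not the square-footed one), press it upright and squarely on the middle of the round tag until the rubber pad beneath gives by about 4 mm, and hold it there for a second without ramming it. Then lift it straight up without sliding it across the tag, stand it upright on the middle of the square cork mat and let go.

Things in the scene. Friction and masses are not known exactly. Their poses are not given: they have to be found in the camera images.
- round_die: Embossing die with a round foot, standing upright, 100 mm tall, about 150 to 230 g: round steel foot 44 mm across and 12 mm high, steel neck 18 mm across up to 30 mm, and a plain black plastic cylindrical grip 26 mm across from 30 to 100 mm above the underside. Origin at the centre of the underside of the foot, z up along the grip. A twin die with a square foot, 44 mm wide, stands elsewhere: not wanted.
- round_bed: Fixed marking bed holding the round tag: grey plastic base 80 x 80 x 10 mm, on it a black rubber pad 72 x 72 mm with its top 20 mm above the table, and on that a bare aluminium disc (the round tag) 64 mm across and 3 mm thick, its top 23 mm above the table. Origin at the centre of the base's underside, on the table, straight below the disc's centre; z up. An equal bed with a square tag, 58 mm wide, stands elsewhere: not wanted.
- round_pad (a joint): How far the rubber pad with the round tag is pressed down, in m: 0 at rest, growing as it sinks, stop at 0.008. It springs back and gives about 1 mm for every 2 N (4 mm at about 9 N); the die's own weight alone sinks it about 1 mm.
- coaster: Fixed square cork mat, 90 x 90 x 5 mm, flat on the table. Origin at the centre of its underside; its top is 5 mm above that.
Things that resemble listed ones, but are neither listed nor needed, are in the scene too. Leave any purple look-alike of the round_bed alone.

How it is judged:
By the outcome, as a careful person would: the job done as asked, in the order asked, and still so for the second after the job is handed in, with the robot touching nothing.
It also fails if it takes over 51 s, if anything falls off the work surface, if the arm or the gripper's body presses on something with over 40 N, if the wrist force passes 120 N, or if a joint passes its speed limit or range.

ROBOT

A 7-joint arm with a two-finger parallel gripper is mounted at the origin on the work surface. World frame = base frame: x ahead of the robot, y to its left, z up, the work surface at z = 0. Lengths are in m, angles in rad, forces in N, time in s.
With the tool pointing down it reaches from about 0.4 to 0.875 m from the base axis. Payload 19.3 kg.
Tool frame: the origin (TCP) lies at the very end of the fingers, on their centre line; the grasp point (between the pads) lies 19 mm behind it; z points along the fingers, y is the direction in which the jaws open and shut (so a half turn about z gives the same grasp; the last joint's range is limited). The gripper opens to 85 mm and grips with 20 to 120 N. Pads are 22 mm wide; open, the fingers measure 114 mm over their backs; the gripper's body (76 mm by 85 mm) begins 54 mm behind the grasp point. The pads swing forward as they close: fully open they stand 13 mm farther back than shut.
Start: joints at [1.124, 0.521, -0.036, 1.599, 0.021, 1.021, -0.113], TCP at [0.23, -0.581, 0.231] pointing down, gripper open.
Joint ranges: [-2.91, 2.91], [-0.3, 2.13], [-1.5, 1.42], [0.17, 2.43], [-1.26, 4.41], [0.16, 1.93], [-2.52, 2.52]. Speed limits (rad/s): [1.89, 1.89, 2.39, 2.39, 3.01, 3.01, 3.01].

INTERFACE

Orientations are given as [roll, pitch, yaw] about the fixed x, y, z axes, in that order (R = Rz(yaw) Ry(pitch) Rx(roll)).
In Python, from workcell import bot gives the robot as it stands.
- The arm moves only by the tool apply_moves, never from a script. Its argument "commands" is a list of rows, each an object with "travel": the shift along the tool's x, y, z in m, a list of three; "twist": the turn, a rotation vector about the tool's x, y, z in degrees, a list of three; "claw": the finger opening in m, from 0 to 0.0854. A call has 1 to 10 rows; each row is the pose to reach, as a shift and turn from the pose commanded when the call began, along the tool's axes at that moment; what a row does not reach only later rows make up. A row lasts 1/10 s, in which the tool goes at most 50 mm and 8.59 degrees, less where a joint would pass 70% of its speed; a pose out of reach is approached as far as the arm can. A call with a gripper value outside its range is refused whole. The fingers move at their own pace and stop on an object; "force" is the grip in N (left out, the last holds). Time passes only in rows, so rows that repeat a pose let the fingers close. It gives the time, the measured TCP pose, the force and the opening at its end, in the units of the state.
- bot.observe(): the state, without advancing time (a new reading comes with each control period).
- bot.grab_frame(name): name is "scene" or "top" or "wrist"; returns a dict with "frame" (480x640x3 uint8, blue, green, red), "fx", "fy", "cx", "cy" (pixels), "pose" (4x4, takes a point from camera to world coordinates); the wrist camera has in their place "tool_from_camera" (4x4, takes a point from camera to tool coordinates, whose origin is the TCP and whose axes are the flange's). Camera axes: x right, y up, looking along -z (the intrinsics and any distortion apply to the point x, -y, -z); pixel columns grow to the right and rows downward; lengths in m; the calibration is good to about 2 mm. A picture is of the moment at which its call begins: read the wrist's pose just before it. There is no depth.
- bot.job_done(): hands the job in, once; it reports no verdict.
The state is a dict: "clock": time; "qpos": joint angles; "qd": joint speeds; "joint_efforts": joint torques, N m; "position": TCP position; "tool_rot": TCP orientation; "force": force on the tool from outside, world axes, zero at the start; "moment": the same for the moment, N m; "grip_width": finger opening in m.
Only numpy, scipy, OpenCV 4.12 (cv2) and the standard library are available. Lean on these libraries where they do the work, as an engineer would, in place of code of your own. Each camera call takes 0.05 s, during which the arm holds its last target.

## Working session

There is one attempt and no reset: what is moved stays moved. The work goes in short steps, Python scripts to look and compute and a tool call to move; the robot and the scene stay as the last step left them, time stands still between calls to the robot, and variables do not carry over. Pictures are saved under pics/ and viewed, and the job is handed in when it is done.

Besides the shell and the picture viewer there is one more tool, called after "Request:" by a JSON object that holds its "op" and its "data", one argument or row to a line. apply_moves: Moves the arm, as the interface text tells. Its arguments: {"type":"object","properties":{"commands":{"type":"array"},"force":{"type":"number"}},"required":["commands"]}

```bash
mkdir -p pics; ls; cat > h.py <<'E'
from workcell import bot
import numpy as np, cv2
from scipy.spatial.transform import Rotation as R
np.set_printoptions(precision=4,suppress=True)
def ray(f,u,v,T=None):
    T=np.array(f["pose"]) if T is None else T
    d=np.array([(u-f["cx"])/f["fx"],-(v-f["cy"])/f["fy"],-1.0])
    return T[:3,3],T[:3,:3]@d
def onz(f,u,v,z,T=None):
    o,d=ray(f,u,v,T); return o+d*(z-o[2])/d[2]
def proj(f,p,T=None):
    T=np.array(f["pose"]) if T is None else T
    c=np.linalg.inv(T)@np.r_[p,1]
    return f["fx"]*c[0]/-c[2]+f["cx"], f["fy"]*-c[1]/-c[2]+f["cy"]
E
python3 - <<'E'
from h import *
import pickle
s=bot.observe(); print(s)
for n in("scene","top","wrist"):
    f=bot.grab_frame(n); cv2.imwrite(f"pics/{n}0.png",f["frame"]); pickle.dump(f,open(f"{n}0.pkl","wb"))
    print(n,{k:v for k,v in f.items() if k!="frame"})
E
```

```text
pics
{'clock': 0.0, 'qpos': array([ 1.1238,  0.522 , -0.0363,  1.6   ,  0.0212,  1.0211, -0.1128]), 'qd': array([ 0.0001,  0.0005, -0.0014,  0.002 ,  0.0003, -0.0012,  0.0008]), 'joint_efforts': array([ -0.0016, -92.7126,   1.9798, -36.9941,   0.0178,   0.0084,
        -0.    ]), 'position': array([ 0.2298, -0.5808,  0.2307]), 'tool_rot': array([-3.1404,  0.0001,  0.3768]), 'force': array([ 0.2017, -0.4863, -0.2551]), 'moment': array([0.0337, 0.0014, 0.029 ]), 'grip_width': 0.08536670419851096}
scene {'fx': 513.1582080865003, 'fy': 513.1582080865003, 'cx': 319.51854620508647, 'cy': 230.91161883476332, 'pose': array([[ 0.8637, -0.4321,  0.2594,  0.707 ],
       [ 0.5039,  0.7302, -0.4614, -0.4459],
       [ 0.01  ,  0.5293,  0.8484,  0.8363],
       [ 0.    ,  0.    ,  0.    ,  1.    ]])}
top {'fx': 583.2950388661144, 'fy': 583.2950388661144, 'cx': 308.20550217720825, 'cy': 237.3502214470486, 'pose': array([[-0.0018,  0.9936, -0.1132,  0.361 ],
       [-1.    , -0.0016,  0.0018, -0.0043],
       [ 0.0016,  0.1132,  0.9936,  0.9671],
       [ 0.    ,  0.    ,  0.    ,  1.    ]])}
wrist {'fx': 338.84010530100204, 'fy': 338.84010530100204, 'cx': 321.1099453365417, 'cy': 235.12708944107453, 'tool_from_camera': array([[ 0.    ,  0.9584,  0.2855,  0.0728],
       [ 1.    , -0.0001,  0.0003, -0.001 ],
       [ 0.0003,  0.2855, -0.9584, -0.1427],
       [ 0.    ,  0.    ,  0.    ,  1.    ]])}
```

View pics/scene0.png

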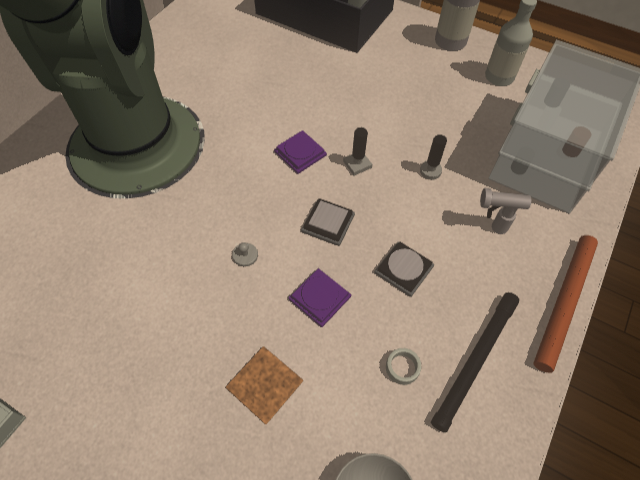

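View pics/top0.png

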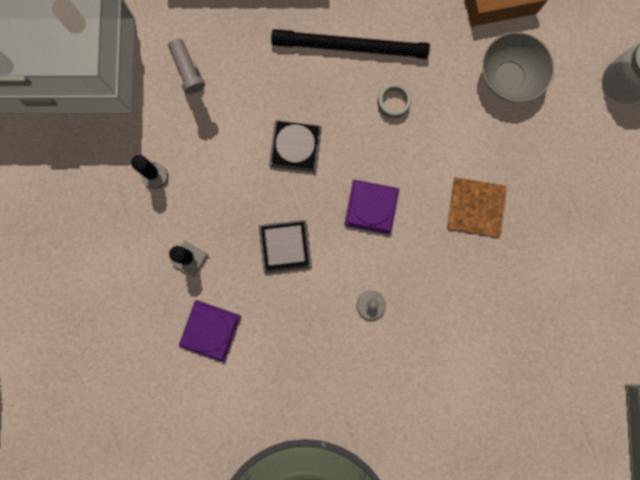

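View pics/wrist0.png

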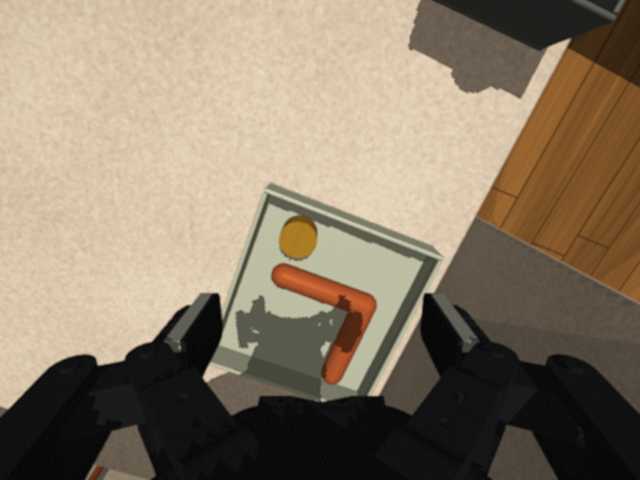

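The top view shows two dies: one with its foot at about (155,176), which looks round, and one at (190,258), which looks square. The round tag bed is at (295,145), the square tag bed at (285,246) and the cork mat at (478,208). There are purple look-alikes at (372,207) and (210,331). Next I'll enlarge the dies to confirm which is which, and measure.

```bash
python3 - <<'E'
from h import *
import pickle
t=pickle.load(open("top0.pkl","rb"));s=pickle.load(open("scene0.pkl","rb"))
a=cv2.resize(t["frame"][130:290,110:330],None,fx=3.6,fy=3.6,interpolation=cv2.INTER_CUBIC)
b=cv2.resize(s["frame"][110:300,290:470],None,fx=3.1,fy=3.1,interpolation=cv2.INTER_CUBIC)
cv2.imwrite("pics/ca.png",a);cv2.imwrite("pics/cb.png",b)
for n,f,pts in(("top",t,{"tag":(295,145,.023),"mat":(478,208,.005),"foot":(155,176,.012),"griptop":(140,161,.1)}),("scene",s,{"tag":(405,264,.023),"mat":(264,384,.005),"foot":(431,171,.012),"griptop":(439,138,.1)})):
    for k,(u,v,z) in pts.items(): print(n,k,onz(f,u,v,z))
E
```

```text
top tag [0.6228 0.0156 0.023 ]
top mat [ 0.5195 -0.2898  0.005 ]
top foot [0.5732 0.2492 0.012 ]
top griptop [0.5769 0.2492 0.1   ]
scene tag [0.626  0.0142 0.023 ]
scene mat [ 0.5222 -0.2899  0.005 ]
scene foot [0.5785 0.2436 0.012 ]
scene griptop [0.5729 0.2519 0.1   ]
```

View pics/ca.png

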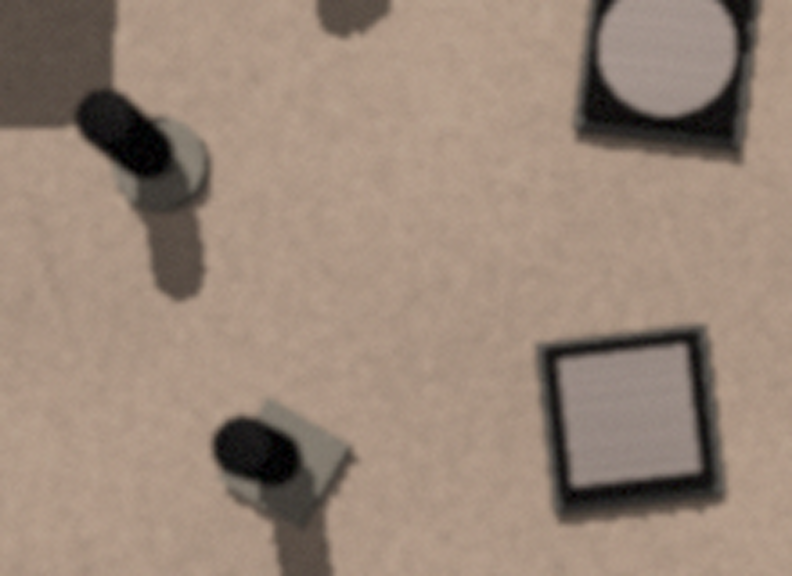

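View pics/cb.png

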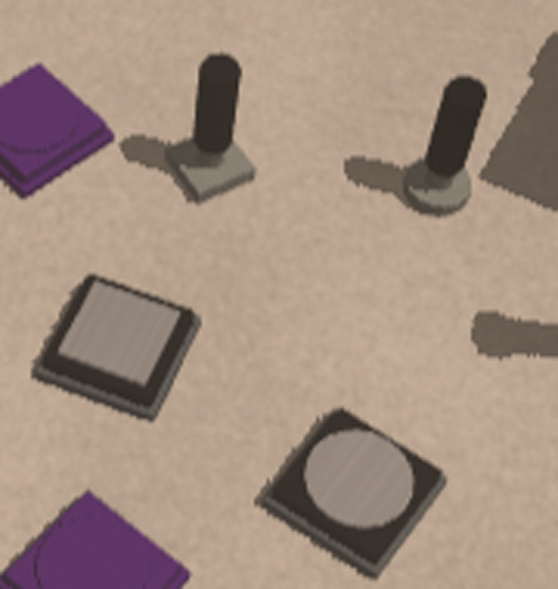

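The crops confirm that the right-hand die in the scene view, at (431,171), has the round foot, and that the bare metal disc on the dark bed at (405,264) is the round tag. The other die and the other bed are square. I'll refine the positions with contours.

```bash
python3 - <<'E'
from h import *
import pickle
t=pickle.load(open("top0.pkl","rb"));s=pickle.load(open("scene0.pkl","rb"))
def fit(f,pts,z):
    return np.array([onz(f,u,v,z)[:2] for u,v in pts.reshape(-1,2)])
for n,f,tag,mat,grip in(("top",t,(295,145),(478,208),(147,165)),("scene",s,(405,264),(264,384),(437,152))):
    im=f["frame"];hsv=cv2.cvtColor(im,cv2.COLOR_BGR2HSV)
    for k,(u,v),z in(("tag",tag,.023),("mat",mat,.005)):
        m=((hsv[...,1]>130)&(hsv[...,2]>60)).astype(np.uint8) if k=="mat" else (hsv[...,2]>105).astype(np.uint8)
        if k=="mat": m=((hsv[...,1]>120)&(hsv[...,0]<25)).astype(np.uint8)
        m=cv2.morphologyEx(m,cv2.MORPH_CLOSE,np.ones((5,5)))  if k=="mat" else m
        w=np.zeros_like(m);r=45 if k=="mat" else 22
        w[v-r:v+r,u-r:u+r]=1
        nl,l=cv2.connectedComponents(m*w,connectivity=4)
        cs,_=cv2.findContours((l==l[v,u]).astype(np.uint8),cv2.RETR_EXTERNAL,cv2.CHAIN_APPROX_NONE)
        c=max(cs,key=cv2.contourArea);P=fit(f,c,z).astype(np.float32)*1000
        if k=="tag": e=cv2.fitEllipse(P)
        else: e=cv2.minAreaRect(P)
        print(n,k,e)
    m=(im.max(2)<60).astype(np.uint8);nl,l,st,ce=cv2.connectedComponentsWithStats(m)
    print(n,"gripmask",st[l[grip[1],grip[0]]],ce[l[grip[1],grip[0]]])
    for zz in (0,.03,.065,.1): print(zz, proj(f,(.575,.249,zz)))
    print("box",onz(f,133,110,0) if n=="top" else onz(f,497,185,0))
E
```

```text
top tag ((626.5591430664062, 16.07790756225586), (62.08782196044922, 62.398921966552734), 178.9617919921875)
top mat ((521.0917358398438, -287.5474853515625), (87.44476318359375, 88.30277252197266), 80.5487289428711)
top gripmask [131 155  28  27 416] [144.6779 167.4351]
0 (np.float64(156.97412323068335), np.float64(176.48705760875842))
0.03 (np.float64(152.28324201405346), np.float64(172.5126777528506))
0.065 (np.float64(146.4263910230494), np.float64(167.55042236356934))
0.1 (np.float64(140.10940110628627), np.float64(162.19831125358198))
box [0.6909 0.2932 0.    ]
scene tag ((626.9024047851562, 23.670612335205078), (58.423133850097656, 88.45638275146484), 175.29742431640625)
scene mat ((521.6389770507812, -288.9096984863281), (88.54208374023438, 88.74462890625), 80.2395248413086)
scene gripmask [428 136  19  31 359] [436.39   150.4067]
0 (np.float64(429.3682963232836), np.float64(172.19832773578588))
0.03 (np.float64(432.2070404240894), np.float64(162.9179260630654))
0.065 (np.float64(435.69985619314724), np.float64(151.49923802546903))
0.1 (np.float64(439.4044147840246), np.float64(139.38832188698734))
box [0.7076 0.2892 0.    ]
```

Request:
{"op": "apply_moves", "data": {
  "commands": [
    {"travel": [0.04, -0.017, 0], "twist": [0, 0, -8], "claw": 0.0854},
    {"travel": [0.08, -0.034, 0], "twist": [0, 0, -16], "claw": 0.0854},
    {"travel": [0.12, -0.051, 0], "twist": [0, 0, -24], "claw": 0.0854},
    {"travel": [0.165, -0.07, 0], "twist": [0, 0, -32], "claw": 0.0854},
    {"travel": [0.21, -0.085, 0], "twist": [0, 0, -40], "claw": 0.0854},
    {"travel": [0.255, -0.1, 0], "twist": [0, 0, -48], "claw": 0.0854},
    {"travel": [0.3, -0.11, 0], "twist": [0, 0, -56], "claw": 0.0854},
    {"travel": [0.34, -0.115, 0], "twist": [0, 0, -64], "claw": 0.0854},
    {"travel": [0.379, -0.117, 0], "twist": [0, 0, -68.4], "claw": 0.0854},
    {"travel": [0.379, -0.117, 0], "twist": [0, 0, -68.4], "claw": 0.0854}
  ],
  "force": 40
}}

```text
clock: 1.15
position: [0.5435, -0.3288, 0.2307]
tool_rot: [3.14, -0.003, 1.579]
force: [-0.1, -0.5, -0.9]
grip_width: 0.0855
```

```bash
cat >> h.py <<'E'
def wrist(name):
    s=bot.observe(); f=bot.grab_frame("wrist")
    T=np.eye(4);T[:3,:3]=R.from_euler("xyz",s["tool_rot"]).as_matrix();T[:3,3]=s["position"]
    f["pose"]=T@np.array(f["tool_from_camera"]); cv2.imwrite(f"pics/{name}.png",f["frame"])
    print(s["clock"],s["position"],s["tool_rot"],s["force"],s["grip_width"]); return f
E
python3 - <<'E'
from h import *
f=wrist("w1")
hsv=cv2.cvtColor(f["frame"],cv2.COLOR_BGR2HSV)
m=((hsv[...,1]>120)&(hsv[...,0]<25)&(hsv[...,2]>50)).astype(np.uint8)
m=cv2.morphologyEx(m,cv2.MORPH_CLOSE,np.ones((7,7)))
for c in cv2.findContours(m,0,1)[0]:
    if cv2.contourArea(c)>800:
        P=np.array([onz(f,u,v,.005)[:2]*1000 for u,v in c.reshape(-1,2)]).astype(np.float32)
        print(cv2.boundingRect(c),cv2.minAreaRect(P))
E
```

```text
1.15 [ 0.5435 -0.3288  0.2307] [ 3.14   -0.0025  1.5793] [-0.1475 -0.4925 -0.8756] 0.08547834524905724
(592, 162, 48, 124) ((876.4138793945312, -356.224609375), (52.49135971069336, 150.30508422851562), 15.37740421295166)
(256, 116, 93, 97) ((521.005859375, -287.35577392578125), (88.26628875732422, 88.71610260009766), 80.39723205566406)
```

View pics/w1.png

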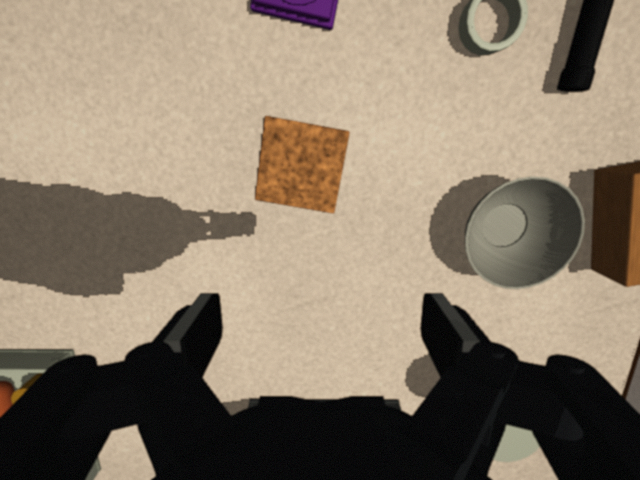

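The wrist view shows the cork mat at (303,165). It comes out at (0.521,-0.287), which agrees with the other two cameras. Next, the tag.

Request:
{"op": "apply_moves", "data": {
  "commands": [
    {"travel": [0.045, 0.009, 0], "twist": [0, 0, 0], "claw": 0.0854},
    {"travel": [0.09, 0.018, 0], "twist": [0, 0, 0], "claw": 0.0854},
    {"travel": [0.135, 0.027, 0], "twist": [0, 0, 0], "claw": 0.0854},
    {"travel": [0.18, 0.036, 0], "twist": [0, 0, 0], "claw": 0.0854},
    {"travel": [0.225, 0.045, 0], "twist": [0, 0, 0], "claw": 0.0854},
    {"travel": [0.27, 0.054, 0], "twist": [0, 0, 0], "claw": 0.0854},
    {"travel": [0.3, 0.06, 0], "twist": [0, 0, 0], "claw": 0.0854},
    {"travel": [0.31, 0.06, 0], "twist": [0, 0, 0], "claw": 0.0854},
    {"travel": [0.31, 0.06, 0], "twist": [0, 0, 0], "claw": 0.0854},
    {"travel": [0.31, 0.06, 0], "twist": [0, 0, 0], "claw": 0.0854}
  ]
}}

```text
clock: 2.2
position: [0.5991, -0.0249, 0.2312]
tool_rot: [-3.141, 0.001, 1.569]
force: [-0.5, -0.0, 0.1]
grip_width: 0.0853
```

```bash
python3 - <<'E'
from h import *
f=wrist("w2")
u,v=[int(x) for x in proj(f,(.6265,.016,.023))]; print(u,v)
hsv=cv2.cvtColor(f["frame"],cv2.COLOR_BGR2HSV)
cv2.imwrite("pics/w2c.png",cv2.resize(f["frame"][max(0,v-70):v+70,max(0,u-70):u+70],None,fx=4,fy=4))
print(hsv[v-60:v+61:6,u,2], hsv[v,u-60:u+61:6,2])
m=(hsv[...,2]>90).astype(np.uint8)
nl,l=cv2.connectedComponents(m,connectivity=4)
c=max(cv2.findContours((l==l[v,u]).astype(np.uint8),0,1)[0],key=cv2.contourArea)
P=np.array([onz(f,a,b,.023)[:2]*1000 for a,b in c.reshape(-1,2)]).astype(np.float32)
print(cv2.boundingRect(c),cv2.fitEllipse(P))
E
```

```text
2.2 [ 0.5991 -0.0249  0.2312] [-3.1412  0.001   1.5686] [-0.504  -0.0208  0.1423] 0.08532326027452825
348 167
[227 224 227 201  26 204 199 203 199 200 197 197 197 193 197 159 169 230
 230 231 230] [228 229 227 110  40 182 190 198 197 199 197 201 207 201 202 175 159 227
 224 226 226]
(317, 134, 63, 65) ((626.0782470703125, 16.756107330322266), (63.485939025878906, 63.632774353027344), 26.943614959716797)
```

View pics/w2.png

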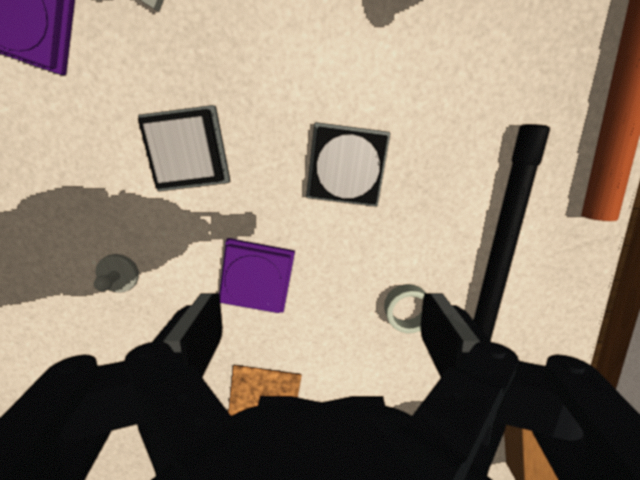

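The wrist view shows the round tag at (348,166). It measures 63.5 mm across and sits at (0.626,0.017), which agrees with the top camera. Now the die.

Request:
{"op": "apply_moves", "data": {
  "commands": [
    {"travel": [0.045, -0.006, 0], "twist": [0, 0, 0], "claw": 0.0854},
    {"travel": [0.09, -0.012, 0], "twist": [0, 0, 0], "claw": 0.0854},
    {"travel": [0.135, -0.018, 0], "twist": [0, 0, 0], "claw": 0.0854},
    {"travel": [0.165, -0.023, 0], "twist": [0, 0, 0], "claw": 0.0854},
    {"travel": [0.18, -0.024, 0], "twist": [0, 0, 0], "claw": 0.0854},
    {"travel": [0.185, -0.024, 0], "twist": [0, 0, 0], "claw": 0.0854},
    {"travel": [0.185, -0.024, 0], "twist": [0, 0, 0], "claw": 0.0854}
  ]
}}

```text
clock: 2.95
position: [0.5759, 0.1607, 0.2312]
tool_rot: [-3.142, 0.001, 1.569]
force: [-0.7, -0.3, -0.1]
grip_width: 0.0849
```

```bash
python3 - <<'E'
from h import *
f=wrist("w3")
import pickle;pickle.dump(f,open("w3.pkl","wb"))
for z in(0,.012,.1): print(z,proj(f,(.575,.25,z)))
im=f["frame"];m=(im.max(2)<60).astype(np.uint8)
m[280:]=0
nl,l,st,ce=cv2.connectedComponentsWithStats(m)
for i in range(1,nl):
    if st[i,4]>150: print(st[i],ce[i])
E
```

```text
2.95 [0.5759 0.1607 0.2312] [-3.1416  0.0006  1.5692] [-0.656  -0.3225 -0.1002] 0.08492077043262661
0 (np.float64(320.3402900846537), np.float64(118.42070153567761))
0.012 (np.float64(320.31632650926485), np.float64(117.89735884942633))
0.1 (np.float64(320.07530481264143), np.float64(112.63366425841113))
[304  93  32  35 873] [319.4811 109.7709]
[610 129  22  61 209] [619.9569 154.2871]
[ 135  167   59   37 1508] [163.1671 184.3216]
[  44  182   87   70 4156] [ 86.3602 215.8378]
[588 217  20  63 172] [596.3837 249.064 ]
```

View pics/w3.png

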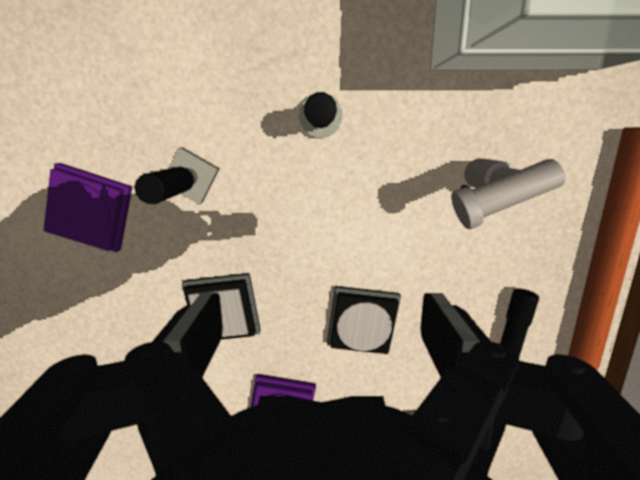

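```bash
python3 - <<'E'
from h import *
import pickle;f=pickle.load(open("w3.pkl","rb"))
c=f["frame"][80:150,280:360]; cv2.imwrite("pics/w3c.png",cv2.resize(c,None,fx=7,fy=7,interpolation=cv2.INTER_CUBIC))
print(onz(f,319.8,109,.1),onz(f,303.5,109,.1),onz(f,335.7,109,.1),onz(f,320,92.5,.1))
for v in(112,117,122): print(v,onz(f,341,v,.012),onz(f,299,v,.012)); 
print(onz(f,320,138,0.0))
E
```

```text
[0.5748 0.2526 0.1   ] [0.5624 0.2526 0.1   ] [0.5869 0.2526 0.1   ] [0.575  0.2642 0.1   ]
112 [0.5958 0.2556 0.012 ] [0.5536 0.2556 0.012 ]
117 [0.5959 0.2508 0.012 ] [0.5535 0.2509 0.012 ]
122 [0.596 0.246 0.012] [0.5534 0.2461 0.012 ]
[0.5746 0.2304 0.    ]
```

View pics/w3c.png

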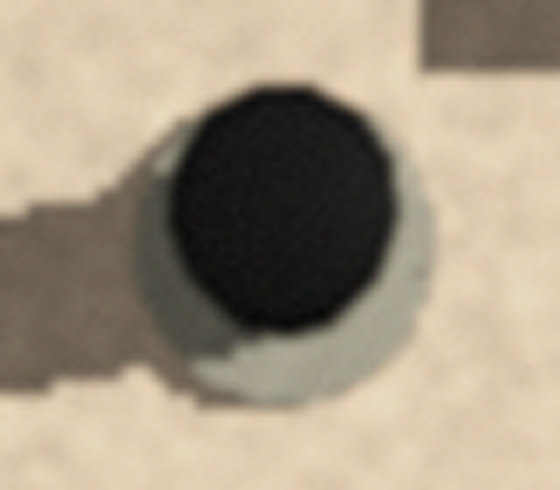

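The wrist view shows the round die's grip top at (319.8,109) and its foot around (320,117). It stands upright at about (0.575,0.252). The jaw span along x is clear of other objects. I'll move above it and descend.

Request:
{"op": "apply_moves", "data": {
  "commands": [
    {"travel": [0.04, -0.001, 0], "twist": [0, 0, 0], "claw": 0.0854},
    {"travel": [0.075, -0.001, 0], "twist": [0, 0, 0], "claw": 0.0854},
    {"travel": [0.091, -0.001, 0], "twist": [0, 0, 0], "claw": 0.0854},
    {"travel": [0.091, -0.001, 0.03], "twist": [0, 0, 0], "claw": 0.0854},
    {"travel": [0.091, -0.001, 0.07], "twist": [0, 0, 0], "claw": 0.0854},
    {"travel": [0.091, -0.001, 0.11], "twist": [0, 0, 0], "claw": 0.0854},
    {"travel": [0.091, -0.001, 0.145], "twist": [0, 0, 0], "claw": 0.0854},
    {"travel": [0.091, -0.001, 0.165], "twist": [0, 0, 0], "claw": 0.0854},
    {"travel": [0.091, -0.001, 0.175], "twist": [0, 0, 0], "claw": 0.0854},
    {"travel": [0.091, -0.001, 0.175], "twist": [0, 0, 0], "claw": 0.0854}
  ]
}}

```text
clock: 4.0
position: [0.5746, 0.2516, 0.0554]
tool_rot: [-3.14, 0.001, 1.569]
force: [0.2, -1.4, -0.6]
grip_width: 0.0853
```

```bash
python3 - <<'E'
from h import *
f=wrist("w4")
E
```

```text
4.0 [0.5746 0.2516 0.0554] [-3.1404  0.0011  1.5692] [ 0.2048 -1.4034 -0.6487] 0.08532918050573428
```

View pics/w4.png

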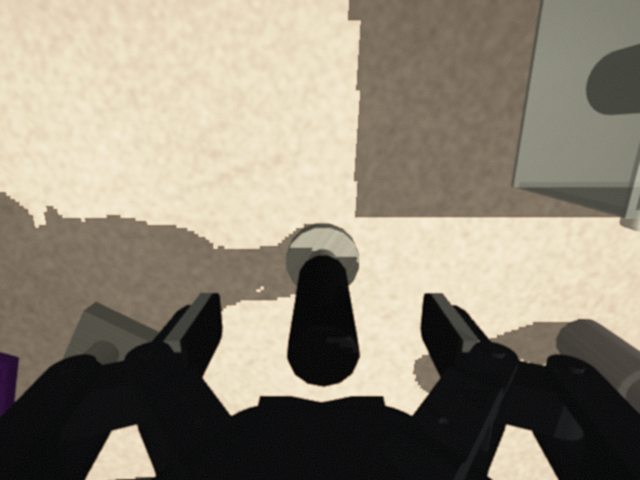

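The die is centred between the pads, at column 322. I'll close on it.

Request:
{"op": "apply_moves", "data": {
  "commands": [
    {"travel": [0, 0, 0], "twist": [0, 0, 0], "claw": 0.02},
    {"travel": [0, 0, 0], "twist": [0, 0, 0], "claw": 0.02},
    {"travel": [0, 0, 0], "twist": [0, 0, 0], "claw": 0.02},
    {"travel": [0, 0, 0], "twist": [0, 0, 0], "claw": 0.02},
    {"travel": [0, 0, 0], "twist": [0, 0, 0], "claw": 0.02},
    {"travel": [0, 0, 0], "twist": [0, 0, 0], "claw": 0.02},
    {"travel": [0, 0, 0], "twist": [0, 0, 0], "claw": 0.02},
    {"travel": [0, 0, 0], "twist": [0, 0, 0], "claw": 0.02},
    {"travel": [0, 0, 0], "twist": [0, 0, 0], "claw": 0.02},
    {"travel": [0, 0, 0], "twist": [0, 0, 0], "claw": 0.02}
  ],
  "force": 60
}}

```text
clock: 5.05
position: [0.5748, 0.2532, 0.0569]
tool_rot: [3.141, -0.0, 1.57]
force: [-0.8, 0.1, 7.4]
grip_width: 0.0246
```

```bash
python3 - <<'E'
from h import *
f=wrist("w5")
E
```

```text
5.05 [0.5748 0.2532 0.0569] [ 3.1407 -0.0002  1.5705] [-0.7873  0.1399  7.3642] 0.024646533437292676
```

Request:
{"op": "apply_moves", "data": {
  "commands": [
    {"travel": [0, 0, -0.005], "twist": [0, 0, 0], "claw": 0.02},
    {"travel": [0, 0, -0.015], "twist": [0, 0, 0], "claw": 0.02},
    {"travel": [0, 0, -0.03], "twist": [0, 0, 0], "claw": 0.02},
    {"travel": [0, 0, -0.05], "twist": [0, 0, 0], "claw": 0.02},
    {"travel": [0, 0, -0.07], "twist": [0, 0, 0], "claw": 0.02},
    {"travel": [0, 0, -0.08], "twist": [0, 0, 0], "claw": 0.02},
    {"travel": [0, 0, -0.08], "twist": [0, 0, 0], "claw": 0.02},
    {"travel": [0, 0, -0.08], "twist": [0, 0, 0], "claw": 0.02}
  ]
}}

```text
clock: 5.9
position: [0.5743, 0.2529, 0.1361]
tool_rot: [-3.141, 0.0, 1.571]
force: [0.1, 0.2, -2.2]
grip_width: 0.0246
```

```bash
python3 - <<'E'
from h import *
f=wrist("w6"); import pickle;pickle.dump(f,open("w6.pkl","wb"))
g=bot.grab_frame("scene");cv2.imwrite("pics/s6.png",cv2.resize(g["frame"][60:220,330:530],None,fx=4,fy=3.75))
print(bot.observe()["force"],bot.observe()["position"])
E
```

```text
5.9 [0.5743 0.2529 0.1361] [-3.1415  0.0002  1.5705] [ 0.1358  0.2249 -2.2233] 0.024639520787604893
[ 0.5947  0.6169 -1.5531] [0.5741 0.2528 0.1354]
```

View pics/w6.png

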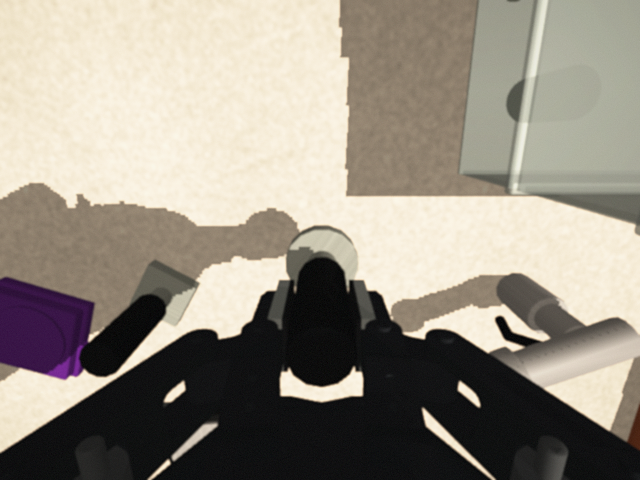

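View pics/s6.png

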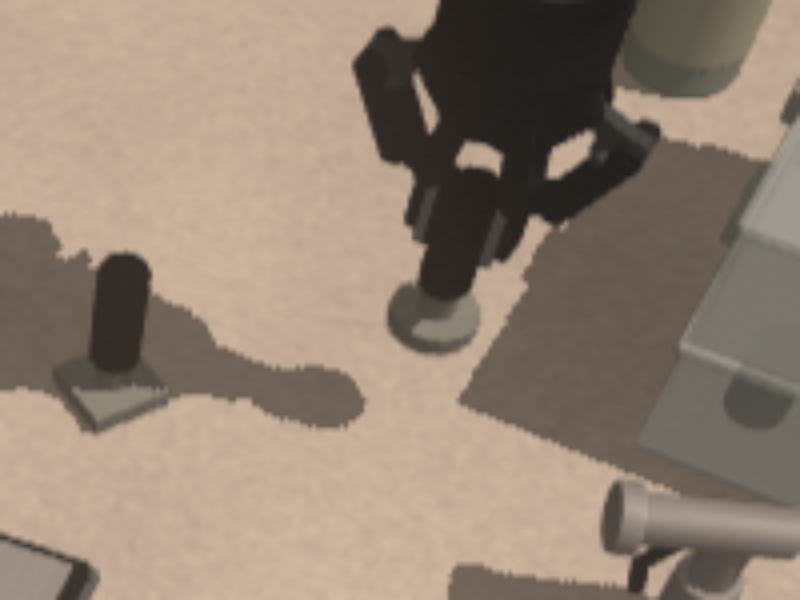

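The die is held upright between the pads, with its foot at (322,258) in the wrist view, and the wrist force reads about 2 N, its weight. I'll measure the foot's offset in the tool frame.

```bash
python3 - <<'E'
from h import *
import pickle
from scipy.optimize import least_squares
f=pickle.load(open("w6.pkl","rb"));T=np.array(f["tool_from_camera"])
c=f["frame"][215:295,275:370]; cv2.imwrite("pics/w6c.png",cv2.resize(c,None,fx=7,fy=7,interpolation=cv2.INTER_CUBIC))
hsv=cv2.cvtColor(f["frame"],cv2.COLOR_BGR2HSV)
m=((hsv[...,1]<30)&(hsv[...,2]>70)).astype(np.uint8)
m=((hsv[...,0]>25)&(hsv[...,2]>50)).astype(np.uint8)
print(hsv[230:262:6,322], hsv[250,280:365:5])
E
```

```text
[[ 26  36 171]
 [ 27  34 204]
 [ 24  34 204]
 [ 24  32 205]
 [ 25  36  93]
 [145 128  12]] [[ 17  58 149]
 [ 16  62 147]
 [ 22  39 119]
 [ 26  33 125]
 [ 23  41 100]
 [ 26  38 101]
 [ 22  39 117]
 [ 23  34 203]
 [ 24  37 173]
 [ 25  37 195]
 [ 23  33 203]
 [ 25  35 204]
 [ 25  36 201]
 [ 23  35 205]
 [ 24  35 211]
 [ 19  46 200]
 [ 21  30 247]]
```

View pics/w6c.png

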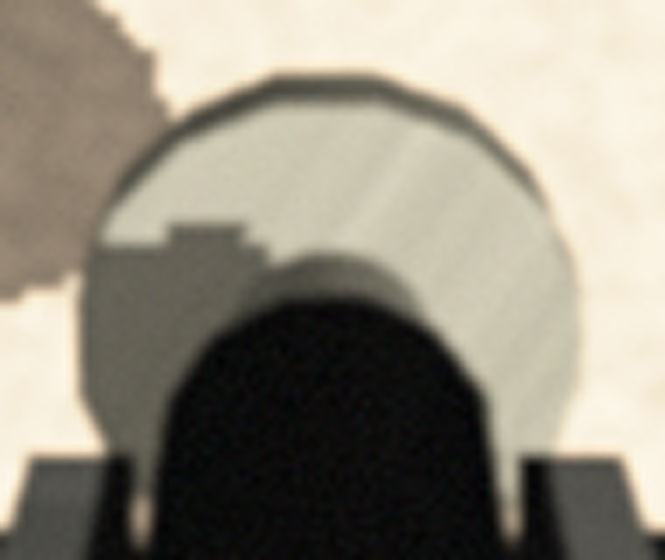

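```bash
python3 - <<'E'
from h import *
import pickle
f=pickle.load(open("w6.pkl","rb"));T=np.array(f["tool_from_camera"])
pts=np.array([(330,100),(82,325),(578,325),(545,212),(112,215),(165,155),(485,150),(270,106),(390,106)])/7+[275,215]
for z in(.043,.045,.047):
    P=np.array([onz(f,u,v,z,T)[:2]*1000 for u,v in pts]).astype(np.float32)
    A=np.c_[2*P,np.ones(len(P))];x=np.linalg.lstsq(A,(P**2).sum(1),rcond=None)[0]
    print(z,x[:2],"r",np.sqrt(x[2]+x[0]**2+x[1]**2))
E
```

```text
0.043 [1.0987 0.2852] r 20.844211951311685
0.045 [0.3172 0.2915] r 21.068737873670905
0.047 [-0.4644  0.2978] r 21.29326475601423
```

The die is centred on the tool to within 0.5 mm. I'll carry it to above the tag.

Request:
{"op": "apply_moves", "data": {
  "commands": [
    {"travel": [-0.012, 0.003, 0], "twist": [0, 0, 0], "claw": 0.02},
    {"travel": [-0.036, 0.008, 0], "twist": [0, 0, 0], "claw": 0.02},
    {"travel": [-0.066, 0.015, 0], "twist": [0, 0, 0], "claw": 0.02},
    {"travel": [-0.1, 0.022, 0], "twist": [0, 0, 0], "claw": 0.02},
    {"travel": [-0.135, 0.03, 0], "twist": [0, 0, 0], "claw": 0.02},
    {"travel": [-0.17, 0.037, 0], "twist": [0, 0, 0], "claw": 0.02},
    {"travel": [-0.2, 0.044, 0], "twist": [0, 0, 0], "claw": 0.02},
    {"travel": [-0.222, 0.049, 0], "twist": [0, 0, 0], "claw": 0.02},
    {"travel": [-0.234, 0.052, 0], "twist": [0, 0, 0], "claw": 0.02},
    {"travel": [-0.2365, 0.052, 0], "twist": [0, 0, 0], "claw": 0.02}
  ]
}}

```text
clock: 7.0
position: [0.6264, 0.0147, 0.1358]
tool_rot: [-3.141, 0.0, 1.568]
force: [-0.9, -0.0, -1.2]
grip_width: 0.0245
```

Request:
{"op": "apply_moves", "data": {
  "commands": [
    {"travel": [0, 0, 0.01], "twist": [0, 0, 0], "claw": 0.02},
    {"travel": [0, 0, 0.02], "twist": [0, 0, 0], "claw": 0.02},
    {"travel": [0, 0, 0.03], "twist": [0, 0, 0], "claw": 0.02},
    {"travel": [0, 0, 0.035], "twist": [0, 0, 0], "claw": 0.02},
    {"travel": [0, 0, 0.035], "twist": [0, 0, 0], "claw": 0.02},
    {"travel": [0, 0, 0.035], "twist": [0, 0, 0], "claw": 0.02}
  ]
}}

```text
clock: 7.6
position: [0.6265, 0.0169, 0.1013]
tool_rot: [3.142, -0.0, 1.571]
force: [-0.5, -0.1, -0.4]
grip_width: 0.0246
```

```bash
python3 - <<'E'
from h import *
f=wrist("w7"); import pickle;pickle.dump(f,open("w7.pkl","wb"))
g=bot.grab_frame("scene");cv2.imwrite("pics/s7.png",cv2.resize(g["frame"][170:330,310:510],None,fx=4,fy=3.75))
pickle.dump(g,open("s7.pkl","wb"))
s=bot.observe();print(s["force"],s["position"],s["tool_rot"])
E
```

```text
7.6 [0.6265 0.0169 0.1013] [ 3.1416 -0.0001  1.5709] [-0.4732 -0.0661 -0.4411] 0.024646235778633223
[-0.5244  0.6343 -1.9207] [0.6267 0.0167 0.1017] [ 3.1409 -0.0001  1.5707]
```

View pics/w7.png

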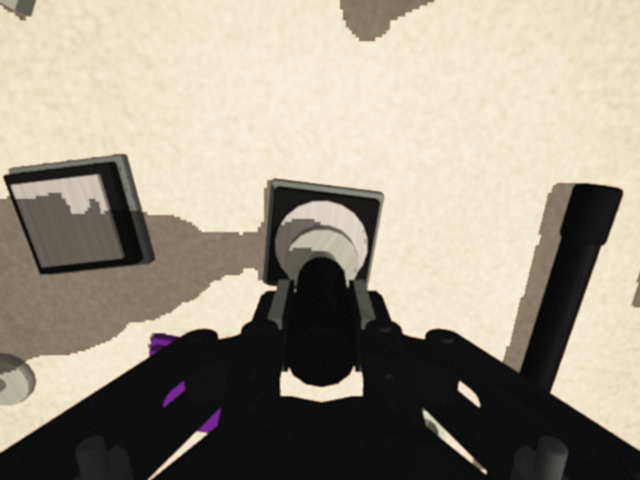

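View pics/s7.png

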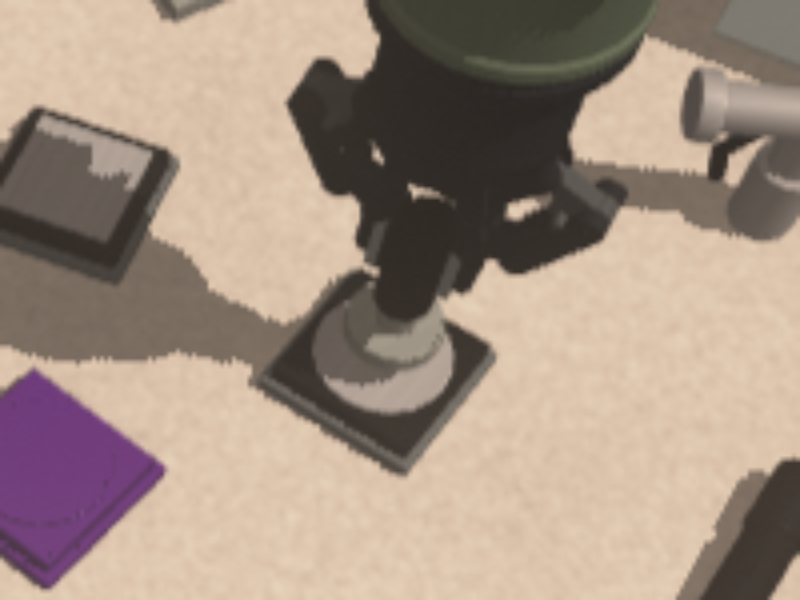

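The die is upright and concentric over the tag, with its foot inside the disc and centred at (322,250) in the wrist view. I'll lower it to just above contact.

Request:
{"op": "apply_moves", "data": {
  "commands": [
    {"travel": [0, 0, 0.006], "twist": [0, 0, 0], "claw": 0.02},
    {"travel": [0, 0, 0.012], "twist": [0, 0, 0], "claw": 0.02},
    {"travel": [0, 0, 0.016], "twist": [0, 0, 0], "claw": 0.02},
    {"travel": [0, 0, 0.018], "twist": [0, 0, 0], "claw": 0.02},
    {"travel": [0, 0, 0.019], "twist": [0, 0, 0], "claw": 0.02},
    {"travel": [0, 0, 0.019], "twist": [0, 0, 0], "claw": 0.02},
    {"travel": [0, 0, 0.019], "twist": [0, 0, 0], "claw": 0.02}
  ]
}}

```text
clock: 8.4
position: [0.6265, 0.0166, 0.0824]
tool_rot: [3.141, -0.0, 1.571]
force: [-0.3, 0.1, -1.5]
grip_width: 0.0247
```

```bash
cat > rd.py <<'E'
from h import *
L=[]
for i in range(4):
    s=bot.observe();L.append(np.r_[s["clock"],s["position"],s["force"]])
    bot.grab_frame("top")
print(np.array(L));print(np.mean(L,0))
E
python3 rd.py
python3 - <<'E'
from h import *
f=wrist("w8")
E
```

```text
[[ 8.4     0.6265  0.0166  0.0824 -0.2755  0.0829 -1.4642]
 [ 8.45    0.6265  0.0165  0.0825  0.6181 -0.2378 -1.7148]
 [ 8.5     0.6265  0.0166  0.0825  0.3175  0.3107 -1.6511]
 [ 8.55    0.6265  0.0165  0.0825  0.8646  0.2227 -0.7209]]
[ 8.475   0.6265  0.0166  0.0825  0.3812  0.0946 -1.3878]
8.6 [0.6265 0.0166 0.0824] [ 3.1414 -0.      1.5706] [ 0.024   0.7764 -1.7468] 0.024825685400580975
```

View pics/w8.png

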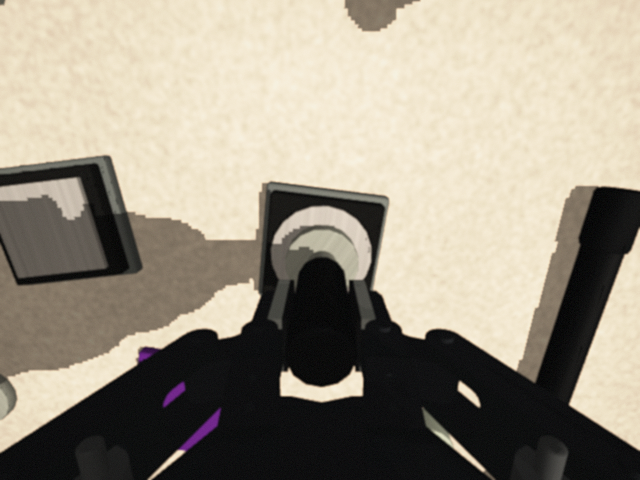

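The foot is still clear of the tag, with no contact force, and the margins to the disc edge are about 16 and 14 px left and right. Contact should come about 3 mm lower, so I'll approach at 1 cm/s.

Request:
{"op": "apply_moves", "data": {
  "commands": [
    {"travel": [0, 0, 0.001], "twist": [0, 0, 0], "claw": 0.02},
    {"travel": [0, 0, 0.002], "twist": [0, 0, 0], "claw": 0.02},
    {"travel": [0, 0, 0.003], "twist": [0, 0, 0], "claw": 0.02},
    {"travel": [0, 0, 0.004], "twist": [0, 0, 0], "claw": 0.02},
    {"travel": [0, 0, 0.005], "twist": [0, 0, 0], "claw": 0.02},
    {"travel": [0, 0, 0.005], "twist": [0, 0, 0], "claw": 0.02},
    {"travel": [0, 0, 0.005], "twist": [0, 0, 0], "claw": 0.02}
  ]
}}

```text
clock: 9.35
position: [0.6264, 0.0166, 0.0774]
tool_rot: [3.141, 0.0, 1.571]
force: [-1.3, -0.2, 2.7]
grip_width: 0.0243
```

```bash
python3 rd.py
```

```text
[[ 9.35    0.6264  0.0166  0.0774 -1.2841 -0.1937  2.7207]
 [ 9.4     0.6264  0.0166  0.0774 -0.8472  0.568   3.4588]
 [ 9.45    0.6264  0.0166  0.0774 -1.0466 -0.0321  2.8701]
 [ 9.5     0.6265  0.0166  0.0774 -1.3138  0.4748  4.6078]]
[ 9.425   0.6264  0.0166  0.0774 -1.1229  0.2043  3.4144]
```

The net force is about 4.9 N, which means the pad has given about 2.2 mm. That matches the expected contact height of 0.0796. It needs about 1.8 mm more.

Request:
{"op": "apply_moves", "data": {
  "commands": [
    {"travel": [0, 0, 0.0006], "twist": [0, 0, 0], "claw": 0.02},
    {"travel": [0, 0, 0.0012], "twist": [0, 0, 0], "claw": 0.02},
    {"travel": [0, 0, 0.0018], "twist": [0, 0, 0], "claw": 0.02},
    {"travel": [0, 0, 0.0018], "twist": [0, 0, 0], "claw": 0.02},
    {"travel": [0, 0, 0.0018], "twist": [0, 0, 0], "claw": 0.02}
  ]
}}

```text
clock: 10.05
position: [0.6265, 0.0166, 0.0756]
tool_rot: [3.141, -0.0, 1.571]
force: [-1.5, -0.6, 7.6]
grip_width: 0.0245
```

```bash
python3 rd.py; python3 - <<'E'
from h import *
f=wrist("w9")
g=bot.grab_frame("scene");cv2.imwrite("pics/s9.png",cv2.resize(g["frame"][170:330,310:510],None,fx=4,fy=3.75))
E
```

```text
[[10.05    0.6265  0.0166  0.0756 -1.523  -0.5972  7.6252]
 [10.1     0.6265  0.0166  0.0756 -1.9822 -0.3109  7.4176]
 [10.15    0.6265  0.0166  0.0757 -2.049  -0.6648  6.5005]
 [10.2     0.6264  0.0166  0.0757 -1.4488 -0.62    7.9055]]
[10.125   0.6265  0.0166  0.0757 -1.7508 -0.5482  7.3622]
10.25 [0.6265 0.0166 0.0757] [3.1414 0.     1.5705] [-1.5862 -0.5914  8.0933] 0.024570598151226954
```

View pics/s9.png

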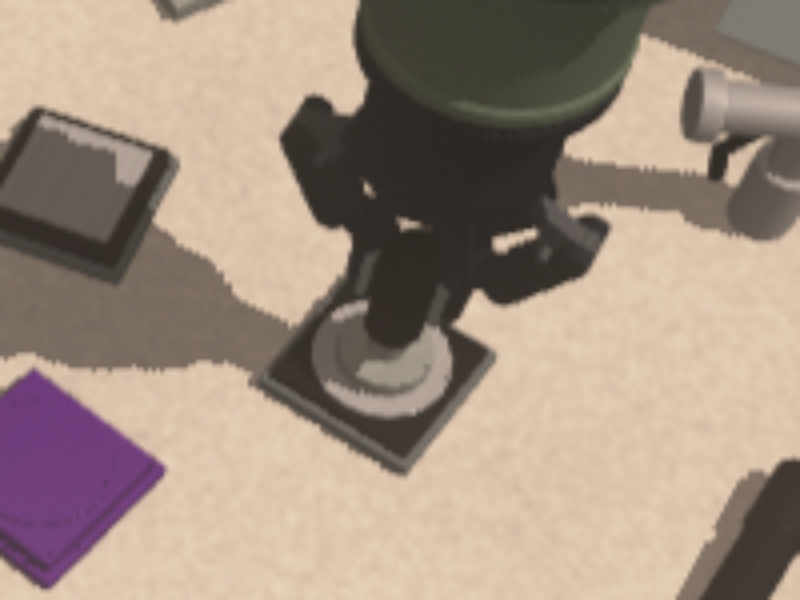

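The net force is about 8.9 N, so the pad has given about 4 mm, and the die is concentric on the tag. I'll hold it there.

Request:
{"op": "apply_moves", "data": {
  "commands": [
    {"travel": [0, 0, 0], "twist": [0, 0, 0], "claw": 0.02},
    {"travel": [0, 0, 0], "twist": [0, 0, 0], "claw": 0.02},
    {"travel": [0, 0, 0], "twist": [0, 0, 0], "claw": 0.02},
    {"travel": [0, 0, 0], "twist": [0, 0, 0], "claw": 0.02},
    {"travel": [0, 0, 0], "twist": [0, 0, 0], "claw": 0.02},
    {"travel": [0, 0, 0], "twist": [0, 0, 0], "claw": 0.02},
    {"travel": [0, 0, 0], "twist": [0, 0, 0], "claw": 0.02},
    {"travel": [0, 0, 0], "twist": [0, 0, 0], "claw": 0.02},
    {"travel": [0, 0, 0], "twist": [0, 0, 0], "claw": 0.02},
    {"travel": [0, 0, 0], "twist": [0, 0, 0], "claw": 0.02}
  ]
}}

```text
clock: 11.35
position: [0.6265, 0.0166, 0.0757]
tool_rot: [3.141, 0.0, 1.571]
force: [-2.3, -0.0, 7.4]
grip_width: 0.0247
```

Request:
{"op": "apply_moves", "data": {
  "commands": [
    {"travel": [0, 0, -0.002], "twist": [0, 0, 0], "claw": 0.02},
    {"travel": [0, 0, -0.004], "twist": [0, 0, 0], "claw": 0.02},
    {"travel": [0, 0, -0.007], "twist": [0, 0, 0], "claw": 0.02},
    {"travel": [0, 0, -0.012], "twist": [0, 0, 0], "claw": 0.02},
    {"travel": [0, 0, -0.022], "twist": [0, 0, 0], "claw": 0.02},
    {"travel": [0, 0, -0.037], "twist": [0, 0, 0], "claw": 0.02},
    {"travel": [0, 0, -0.052], "twist": [0, 0, 0], "claw": 0.02},
    {"travel": [0, 0, -0.06], "twist": [0, 0, 0], "claw": 0.02},
    {"travel": [0, 0, -0.06], "twist": [0, 0, 0], "claw": 0.02}
  ]
}}

```text
clock: 12.25
position: [0.6271, 0.0166, 0.1372]
tool_rot: [3.139, -0.0, 1.57]
force: [-0.6, -0.5, -1.1]
grip_width: 0.0246
```

```bash
python3 - <<'E'
from h import *
f=wrist("w10"); import pickle;pickle.dump(f,open("w10.pkl","wb"))
c=f["frame"][215:295,275:370]; cv2.imwrite("pics/w10c.png",cv2.resize(c,None,fx=7,fy=7,interpolation=cv2.INTER_CUBIC))
E
```

```text
12.25 [0.6271 0.0166 0.1372] [ 3.1392 -0.0001  1.5704] [-0.6194 -0.5094 -1.1333] 0.02456729048974979
```

View pics/w10c.png

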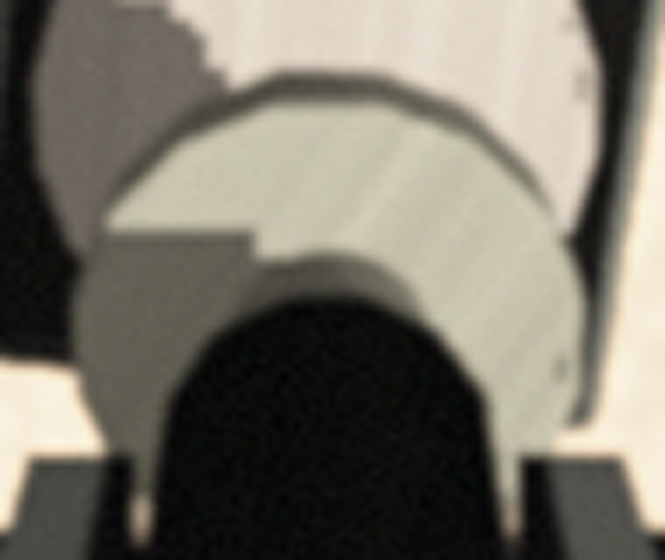

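The die has not shifted in the grip. I'll carry it to above the cork mat.

Request:
{"op": "apply_moves", "data": {
  "commands": [
    {"travel": [-0.012, -0.004, 0], "twist": [0, 0, 0], "claw": 0.02},
    {"travel": [-0.04, -0.014, 0], "twist": [0, 0, 0], "claw": 0.02},
    {"travel": [-0.08, -0.028, 0], "twist": [0, 0, 0], "claw": 0.02},
    {"travel": [-0.12, -0.042, 0], "twist": [0, 0, 0], "claw": 0.02},
    {"travel": [-0.16, -0.056, 0], "twist": [0, 0, 0], "claw": 0.02},
    {"travel": [-0.2, -0.07, 0], "twist": [0, 0, 0], "claw": 0.02},
    {"travel": [-0.24, -0.083, 0], "twist": [0, 0, 0], "claw": 0.02},
    {"travel": [-0.275, -0.095, 0], "twist": [0, 0, 0], "claw": 0.02},
    {"travel": [-0.297, -0.103, 0], "twist": [0, 0, 0], "claw": 0.02},
    {"travel": [-0.3045, -0.1053, 0], "twist": [0, 0, 0], "claw": 0.02}
  ]
}}

```text
clock: 13.3
position: [0.5186, -0.2915, 0.1347]
tool_rot: [-3.14, 0.001, 1.566]
force: [-0.1, 0.7, -1.6]
grip_width: 0.0253
```

Request:
{"op": "apply_moves", "data": {
  "commands": [
    {"travel": [0, 0, 0], "twist": [0, 0, 0], "claw": 0.02},
    {"travel": [0, 0, 0.01], "twist": [0, 0, 0], "claw": 0.02},
    {"travel": [0, 0, 0.025], "twist": [0, 0, 0], "claw": 0.02},
    {"travel": [0, 0, 0.04], "twist": [0, 0, 0], "claw": 0.02},
    {"travel": [0, 0, 0.055], "twist": [0, 0, 0], "claw": 0.02},
    {"travel": [0, 0, 0.065], "twist": [0, 0, 0], "claw": 0.02},
    {"travel": [0, 0, 0.069], "twist": [0, 0, 0], "claw": 0.02},
    {"travel": [0, 0, 0.07], "twist": [0, 0, 0], "claw": 0.02},
    {"travel": [0, 0, 0.07], "twist": [0, 0, 0], "claw": 0.02},
    {"travel": [0, 0, 0.07], "twist": [0, 0, 0], "claw": 0.02}
  ]
}}

```text
clock: 14.3
position: [0.5213, -0.2881, 0.066]
tool_rot: [3.141, 0.0, 1.57]
force: [0.2, 0.2, -1.0]
grip_width: 0.0246
```

```bash
python3 rd.py; python3 - <<'E'
from h import *
f=wrist("w11")
E
```

```text
[[14.3     0.5213 -0.2881  0.066   0.2057  0.2249 -0.9671]
 [14.35    0.5213 -0.2881  0.066  -0.5196 -0.4958 -1.5194]
 [14.4     0.5212 -0.2881  0.066  -0.5913 -0.0107 -0.8365]
 [14.45    0.5212 -0.2881  0.0659 -0.7894 -0.4306 -1.2214]]
[14.375   0.5212 -0.2881  0.066  -0.4236 -0.1781 -1.1361]
14.5 [ 0.5212 -0.2881  0.0659] [3.1411 0.0003 1.5705] [-0.0797 -0.3999 -1.569 ] 0.024946703714380524
```

View pics/w11.png

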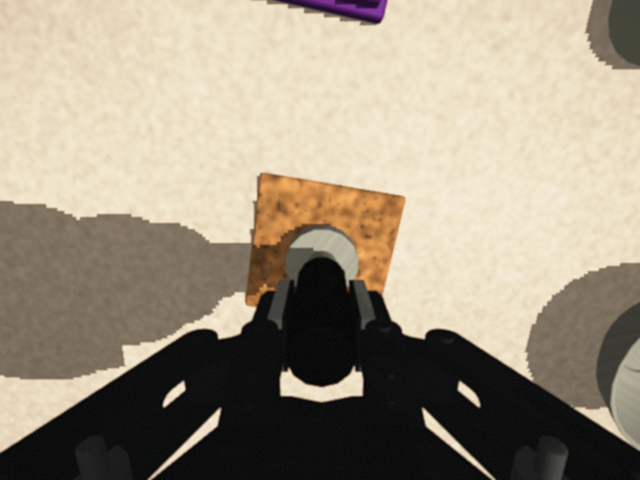

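The die is over the middle of the mat, with its foot at (322,258) and about 4.4 mm of clearance. I'll lower it gently until it touches.

Request:
{"op": "apply_moves", "data": {
  "commands": [
    {"travel": [0, 0, 0.001], "twist": [0, 0, 0], "claw": 0.02},
    {"travel": [0, 0, 0.002], "twist": [0, 0, 0], "claw": 0.02},
    {"travel": [0, 0, 0.003], "twist": [0, 0, 0], "claw": 0.02},
    {"travel": [0, 0, 0.0036], "twist": [0, 0, 0], "claw": 0.02},
    {"travel": [0, 0, 0.004], "twist": [0, 0, 0], "claw": 0.02},
    {"travel": [0, 0, 0.0043], "twist": [0, 0, 0], "claw": 0.02},
    {"travel": [0, 0, 0.0043], "twist": [0, 0, 0], "claw": 0.02},
    {"travel": [0, 0, 0.0043], "twist": [0, 0, 0], "claw": 0.02}
  ]
}}

```text
clock: 15.35
position: [0.5212, -0.2879, 0.0618]
tool_rot: [3.141, 0.0, 1.571]
force: [-3.1, 1.4, 9.9]
grip_width: 0.0246
```

```bash
python3 rd.py
```

```text
[[15.35    0.5212 -0.2879  0.0618 -3.0602  1.3989  9.9067]
 [15.4     0.5212 -0.288   0.0618 -2.9478  0.9693 11.6335]
 [15.45    0.5212 -0.2879  0.0618 -3.4651  2.6615 10.7416]
 [15.5     0.5211 -0.288   0.0618 -2.7659  2.0026 10.4871]]
[15.425   0.5212 -0.2879  0.0618 -3.0597  1.7581 10.6922]
```

Contact, with about 12 N pressing. I'll ease off slightly and release.

Request:
{"op": "apply_moves", "data": {
  "commands": [
    {"travel": [0, 0, -0.0002], "twist": [0, 0, 0], "claw": 0.02},
    {"travel": [0, 0, -0.0002], "twist": [0, 0, 0], "claw": 0.02},
    {"travel": [0, 0, -0.0002], "twist": [0, 0, 0], "claw": 0.03},
    {"travel": [0, 0, -0.0002], "twist": [0, 0, 0], "claw": 0.045},
    {"travel": [0, 0, -0.0002], "twist": [0, 0, 0], "claw": 0.07},
    {"travel": [0, 0, -0.0002], "twist": [0, 0, 0], "claw": 0.07},
    {"travel": [0, 0, -0.0002], "twist": [0, 0, 0], "claw": 0.07},
    {"travel": [0, 0, -0.0002], "twist": [0, 0, 0], "claw": 0.07},
    {"travel": [0, 0, -0.0002], "twist": [0, 0, 0], "claw": 0.07},
    {"travel": [0, 0, -0.0002], "twist": [0, 0, 0], "claw": 0.07}
  ]
}}

```text
clock: 16.55
position: [0.521, -0.2879, 0.0614]
tool_rot: [-3.142, 0.0, 1.571]
force: [0.5, -0.4, -0.2]
grip_width: 0.0701
```

```bash
python3 - <<'E'
from h import *
f=wrist("w12")
E
```

```text
16.55 [ 0.521  -0.2879  0.0614] [-3.1416  0.      1.5706] [ 0.4892 -0.3581 -0.1881] 0.07013996655481529
```

View pics/w12.png

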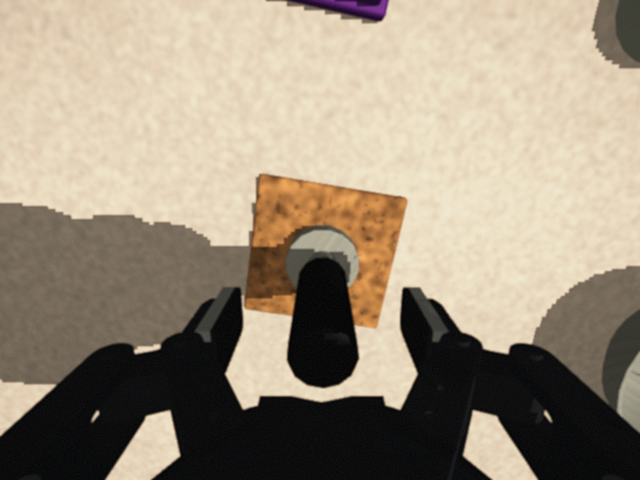

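The die is released and standing upright, centred between the open jaws. I'll lift straight up and clear.

Request:
{"op": "apply_moves", "data": {
  "commands": [
    {"travel": [0, 0, -0.01], "twist": [0, 0, 0], "claw": 0.07},
    {"travel": [0, 0, -0.03], "twist": [0, 0, 0], "claw": 0.07},
    {"travel": [0, 0, -0.06], "twist": [0, 0, 0], "claw": 0.07},
    {"travel": [0, 0, -0.1], "twist": [0, 0, 0], "claw": 0.07},
    {"travel": [0, 0, -0.14], "twist": [0, 0, 0], "claw": 0.07},
    {"travel": [-0.02, 0, -0.17], "twist": [0, 0, 0], "claw": 0.07},
    {"travel": [-0.06, 0, -0.18], "twist": [0, 0, 0], "claw": 0.07},
    {"travel": [-0.09, 0, -0.18], "twist": [0, 0, 0], "claw": 0.07},
    {"travel": [-0.1, 0, -0.18], "twist": [0, 0, 0], "claw": 0.07},
    {"travel": [-0.1, 0, -0.18], "twist": [0, 0, 0], "claw": 0.07}
  ]
}}

```text
clock: 17.6
position: [0.5204, -0.389, 0.2415]
tool_rot: [-3.141, -0.0, 1.569]
force: [1.1, -0.2, 0.1]
grip_width: 0.0699
```

```bash
python3 - <<'E'
from h import *
f=wrist("w13")
g=bot.grab_frame("scene");t=bot.grab_frame("top")
cv2.imwrite("pics/s13.png",g["frame"])
print("die axis expected px w:",proj(f,(.5212,-.288,.105)),proj(f,(.5212,-.288,.017)),"scene",proj(g,(.5212,-.288,.105)))
m=(f["frame"].max(2)<60).astype(np.uint8);m[280:]=0
nl,l,st,ce=cv2.connectedComponentsWithStats(m)
for i in range(1,nl):
    if st[i,4]>200: print(st[i],ce[i])
hsv=cv2.cvtColor(f["frame"],cv2.COLOR_BGR2HSV)
E
```

```text
17.6 [ 0.5204 -0.389   0.2415] [-3.1414 -0.0001  1.5687] [ 1.0954 -0.1944  0.0598] 0.06992996904433138
die axis expected px w: (np.float64(322.18024841049146), np.float64(97.04059490609063)) (np.float64(321.91758627339993), np.float64(106.16379334640104)) scene (np.float64(258.5070070936078), np.float64(363.4153327559876))
[585   0  40  24 751] [603.6924  10.5286]
[306  81  32  38 915] [321.5847  99.247 ]
[ 618  106   22  113 2014] [630.0452 164.3848]
[588 122  23  49 347] [599.928  142.0231]
```

View pics/w13.png

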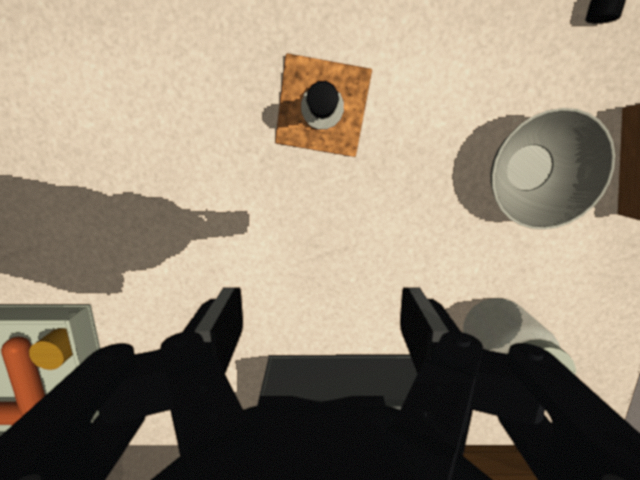

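View pics/s13.png

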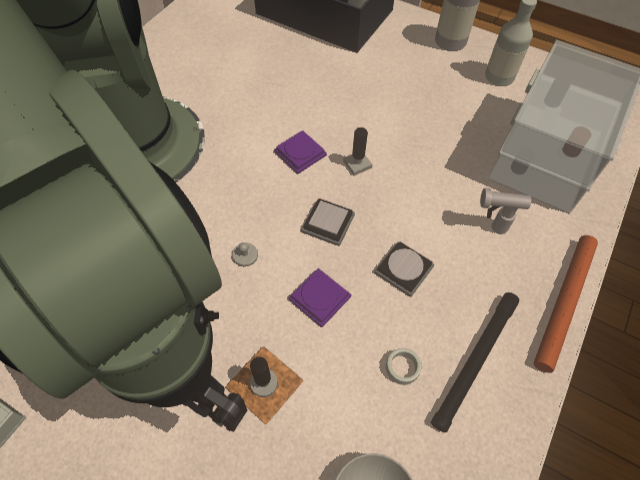

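The die stands upright on the middle of the mat, at (322,104) in the wrist view, where it was expected, and the gripper is well clear. In the scene view everything else is in its place. I'm handing the job in.

```bash
python3 - <<'E'
from h import *
print(bot.job_done())
E
```

```text
the job is handed in; nothing more can be done
None
```

I embossed the round tag with the round-footed die, stood the die upright on the middle of the cork mat and handed the job in at about 18 s of the 51 s allowed.

- **Press:** I pressed upright on the tag's centre at about (0.626, 0.017). The net force was about 8.9 N and the tool went about 4 mm below the contact height I worked out, so the pad gave about 4 mm. I held it there for about 1.3 s, then lifted straight up.
- **Grip:** The wrist picture after the lift showed no shift of the die in the grip.
- **Placing:** I set the die down at (0.521, -0.288), the mat centre on which all three cameras agreed to within 2 mm. Touchdown on the mat was a little firm, about 12 N, so I eased off before opening the fingers.
- **Last checks:** After release the die was upright within about 2 px of its expected position in the wrist view. The gripper was clear of it, and the other beds, the square die and the purple look-alikes had not moved.
- **Disagreements:** The first scene-camera fit of the tag came out bad (88 mm long instead of 64 mm). I discarded it and used the top and wrist measurements, which agreed to about 1 mm. Wrist-force readings were noisy by about 1 N, so the pad depth is good to about half a millimetre.

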